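# Open a snap-lid terminal box

## Task

Open the terminal box on the bench so that its terminals can be reached: press its ribbed snap tab down with a fingertip until the cover springs loose, then push the cover by its lip along its rails and right off the open end of the box, so that it drops and lies flat on the bench beyond that end. Only press and push, do not lift the cover, and leave the fittings and tools lying about where they are.

Things in the scene. Friction and masses are not known exactly. Their poses are not given: they have to be found in the camera images.
- terminal_box: grey box 142 x 84 mm, screwed down; origin: centre of its underside; x = the way the cover slides off, z up. At the -x end an open deck, 34 mm high, holds the snap tab. From x = -13 to 71 mm the cover lies on a seat 34 mm high, between two rails (tops 43 mm high, 59 mm apart). The +x end is open at seat height. Conduit hubs stick out 16 mm from the long sides.
- snap_tab (a joint): snap tab angle (rad): 0 at rest, grows as pressed down, stop at 0.16. Black tongue rooted at the box's rear (-x) wall, its nose standing in a window of the cover. Past about 0.07 the cover is free: spring pins kick it about 13 mm to the box's +x. Let go, the tab springs up and cannot catch again. About 5 to 12 N at the pad.
- tab_pad (a point): top centre of the tab's ribbed finger pad, 39 mm above the bench, 20 mm (along the box's x) x 24 mm; it is 40 mm behind (-x) the box's centre, 27 mm behind the cover's lip. Pressed straight down it goes about 4.5 mm to the stop.
- cover: flat metal cover, 84 (its x) x 66 (its y) x 3.5 mm, loose, about 0.1 kg, shut at the start. Origin: centre of its underside; axes parallel to the box's while in the rails; shut, its centre is 29 mm ahead (+x) of the box's centre. Slides freely in the rails once released, and drops 34 mm off the open end.
- cover_lip (a point): middle of the rear (-x) face of the cover's thumb lip, an upright strip across its rear edge, 44 mm wide, 4 mm thick, its top 52.5 mm above the bench while the cover is on its seat; this point is 5 mm below that top. Push here to +x, fingertip above the rails, until the fingertip itself has passed the box's open end.
- union_a: rusty pipe union, 47 x 54 x 47 mm, standing close beside the box on the robot's side; stays. Origin at its underside.
- seal_tape: roll of thread seal tape, 49 mm across, 14 mm high, close beside the box on the robot's side; stays.
- conduit_body_b: grey cast conduit body, 36 x 130 x 39 mm, behind the vise; stays.
- conduit_body_c: grey cast conduit body, 36 x 130 x 39 mm, left of the vise; stays.
- octagon_box: grey eight-sided junction box, 65 x 65 x 38 mm, at the back; stays.
- reducer_far: bell reducer, 54 x 54 x 38 mm, at the back; stays.
- coupling_b: pipe coupling, 44 x 44 x 41 mm, at the back; stays.
- pipe_wrench: pipe wrench, 51 x 259 x 19 mm, lying left of the vise, in front of the drawers; stays.

How it is judged:
By the outcome, as a careful person would: the job done as asked, in the order asked, and still so for the second after the job is handed in, with the robot touching nothing.
It also fails if it takes over 42 s, if anything falls off the work surface, if the arm or the gripper's body presses on something with over 40 N, if the wrist force passes 120 N, or if a joint passes its speed limit or range.

## Robot

A 7-joint arm with a two-finger parallel gripper is mounted at the origin on a cart in front of the work surface, level with it; the furniture and walls round the work are solid. World frame = base frame: x ahead of the robot, y to its left, z up, the work surface at z = 0. Lengths are in m, angles in degrees, forces in N, time in s.
With the tool pointing down it reaches from about 0.425 to 0.875 m from the base axis. Payload 4.7 kg.
Tool frame: the origin (TCP) lies at the very end of the fingers, on their centre line; the grasp point (between the pads) lies 19 mm behind it (pinch_z is the distance from the TCP to the grasp point, in m); z points along the fingers, y is the direction in which the jaws open and shut (so a half turn about z gives the same grasp; the last joint's range is limited). The gripper opens to 87 mm and grips with 3 to 60 N. Pads are 19 mm wide; open, the fingers measure 117 mm over their backs; the gripper's body (75 mm by 190 mm) begins 51 mm behind the grasp point.
Start: joints at [73.287, 18.392, -4.016, 83.108, 1.295, 78.541, -3.26], TCP at [0.196, -0.62, 0.193] pointing down, gripper open.
Joint ranges: [-163.93, 163.93], [-17.29, 119.83], [-79.2, 71.16], [3.27, 140.29], [-89.18, 269.18], [5.43, 117.66], [-154.24, 154.24]. Speed limits (degrees/s): [147.25, 147.25, 180, 180, 180, 180, 180].

## Interface

Orientations are given as [roll, pitch, yaw] about the fixed x, y, z axes, in that order (R = Rz(yaw) Ry(pitch) Rx(roll)).
In Python, from cell import get_obs, read_camera, camera_params, sign_off, pinch_z gives the robot as it stands.
- The arm moves only by the shell command python3 -m handwheel 'ROWS' [FORCE]. ROWS is JSON, a list of rows, each a list of 5 numbers: the finger opening in m, from 0 to 0.087, then the shift along the tool's x, y, z in m, then the turn about the tool's z in rad. In form: [[jaw, tx, ty, tz, twist], ...]. A call has 1 to 20 rows; each row is the pose to reach, as a shift and turn from the pose commanded when the call began, along the tool's axes at that moment; what a row does not reach only later rows make up. A row lasts 1/10 s, in which the tool goes at most 50 mm and 8.59 degrees, less where a joint would pass 70% of its speed; a pose out of reach is approached as far as the arm can. A call with a gripper value outside its range is refused whole. The fingers move at their own pace and stop on an object; FORCE is the grip in N (left out, the last holds). Time passes only in rows, so rows that repeat a pose let the fingers close. It gives the time, the measured TCP pose, the force and the opening at its end, in the units of the state.
- get_obs(): the state, without advancing time (a new reading comes with each control period).
- read_camera(name): name is "scene" or "top" or "wrist"; returns the picture (384x512x3 uint8, blue, green, red); there is no depth.
- camera_params(name): a dict with "camera_matrix" (3x3 intrinsics, pixels), "R" (3x3) and "t" (3): a world point X has camera coordinates R X + t. Camera axes: x right, y down, z forward; pixel columns grow to the right and rows downward; lengths in m; the calibration is good to about 2 mm. A picture is of the moment at which its call begins: read the wrist's pose just before it. camera_params takes no time and is no camera call; for the wrist camera it gives the pose at the moment of the call.
- sign_off(): hands the job in, once; it reports no verdict.
The state is a dict: "time_s": time; "qpos": joint angles; "joint_velocities": joint speeds; "effort": joint torques, N m; "tool_pos": TCP position; "tool_rot": TCP orientation; "force": force on the tool from outside, world axes, zero at the start; "wrist_torque": the same for the moment, N m; "grip_width": finger opening in m.
Only numpy, scipy, OpenCV 4.12 (cv2) and the standard library are available. Lean on these libraries where they do the work, as an engineer would, in place of code of your own. Each camera call takes 0.05 s, during which the arm holds its last target.

## Working session

There is one attempt and no reset: what is moved stays moved. The work goes in short steps, Python scripts to look and compute and a shell command to move; the robot and the scene stay as the last step left them, time stands still between calls to the robot, and variables do not carry over. Pictures are saved under pics/ and viewed, and the job is handed in when it is done.

```bash
ls; mkdir -p pics; python3 - <<'E'
from cell import *
import cv2
print(get_obs()); print(pinch_z)
for n in("scene","top"):
    cv2.imwrite(f"pics/{n}0.png",read_camera(n)); print(camera_params(n))
E
```

```text
pics
{'time_s': 0.0, 'qpos': array([73.2865231 , 18.43978361, -4.01363183, 83.17690362,  1.29500057,
       78.53996587, -3.26059646]), 'joint_velocities': array([-0.00353181, -0.01722678, -0.04855263,  0.05502632, -0.03518916,
        0.03498416,  0.08036488]), 'effort': array([ 1.22344559e-04, -4.91285419e+01, -4.04483937e-01, -3.12528455e+01,
       -6.42550481e-02,  4.36899439e-02,  1.73968556e-04]), 'tool_pos': array([ 0.19543036, -0.6192719 ,  0.19203557]), 'tool_rot': array([-1.79888584e+02,  6.41363082e-03,  1.75208781e+01]), 'force': array([-0.71306169, -0.63039335, -0.2145235 ]), 'wrist_torque': array([ 0.00073479, -0.01696981, -0.02882396]), 'grip_width': 0.08693830005837608}
0.0187
{'camera_matrix': array([[451.18447954,   0.        , 253.79282   ],
       [  0.        , 451.18447954, 193.63834522],
       [  0.        ,   0.        ,   1.        ]]), 'R': array([[-0.73452466, -0.67833989,  0.01812501],
       [-0.5424038 ,  0.57086011, -0.61637396],
       [ 0.4077642 , -0.46257294, -0.78724496]]), 't': array([0.32317316, 0.37367048, 0.81534698])}
{'camera_matrix': array([[433.96130851,   0.        , 258.29947284],
       [  0.        , 433.96130851, 188.43293179],
       [  0.        ,   0.        ,   1.        ]]), 'R': array([[-0.01968153, -0.99976347, -0.00925464],
       [-0.98353078,  0.0210237 , -0.17951379],
       [ 0.1796659 ,  0.00556912, -0.98371192]]), 't': array([-0.09830278,  0.54018324,  0.97546641])}
```

View pics/scene0.png

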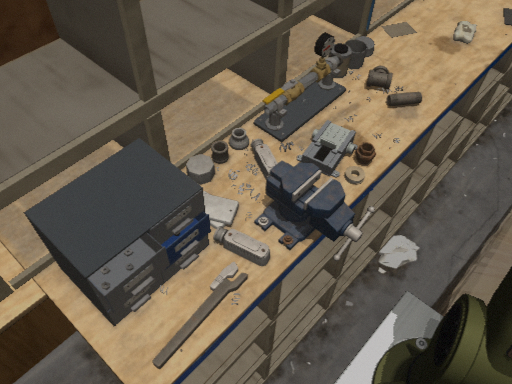

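View pics/top0.png

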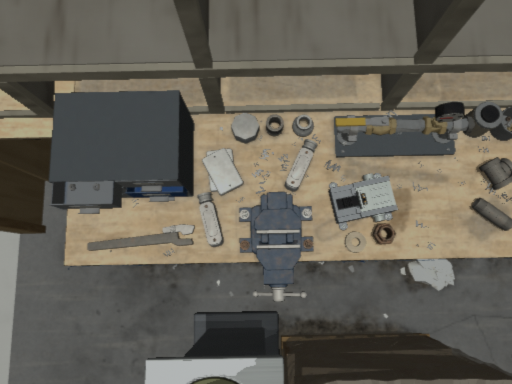

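```bash
python3 - <<'E'
import cv2
a=cv2.imread("pics/top0.png")[165:255,315:415]; cv2.imwrite("pics/topz.png",cv2.resize(a,None,fx=6,fy=6,interpolation=cv2.INTER_CUBIC))
a=cv2.imread("pics/scene0.png")[110:195,280:385]; cv2.imwrite("pics/scenez.png",cv2.resize(a,None,fx=6,fy=6,interpolation=cv2.INTER_CUBIC))
E
```

```text
(no output)
```

View pics/topz.png

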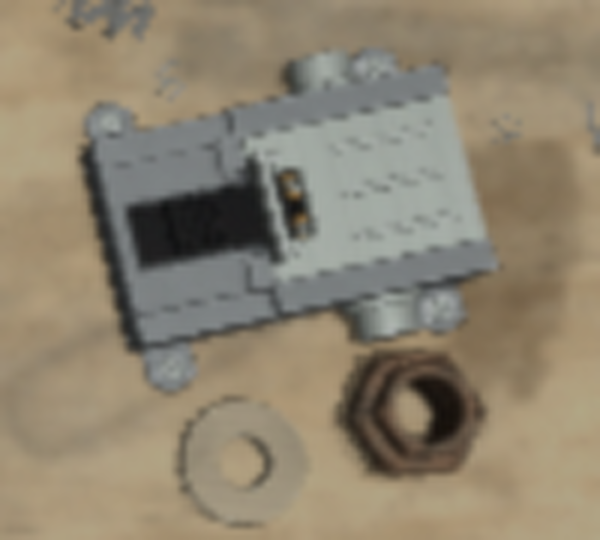

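View pics/scenez.png

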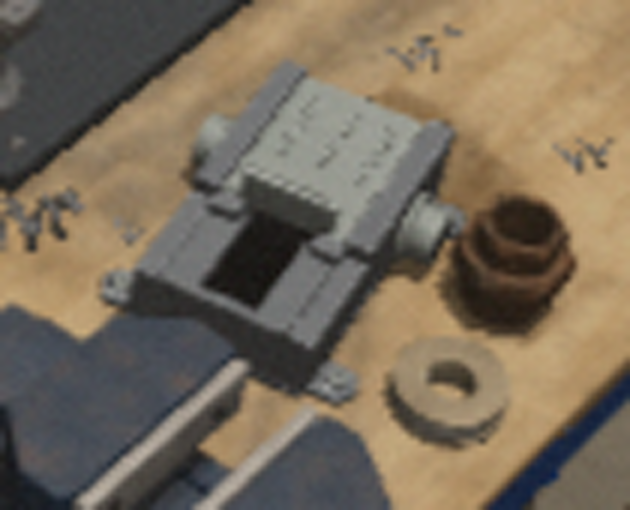

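```bash
cat > h.py <<'E'
import numpy as np
from cell import *
def ray(n,uv,z,p=None):
    p=p or camera_params(n);K,R,t=p["camera_matrix"],np.array(p["R"]),np.array(p["t"])
    d=R.T@np.linalg.solve(K,[uv[0],uv[1],1.]);c=-R.T@t
    return c+d*(z-c[2])/d[2]
def proj(p,X):
    K,R,t=p["camera_matrix"],np.array(p["R"]),np.array(p["t"])
    q=K@(R@np.asarray(X,float)+t);return q[:2]/q[2]
E
python3 - <<'E'
from h import *
def T(u,v,z): return ray("top",((u+.5)/6-.5+315,(v+.5)/6-.5+165),z)
def S(u,v,z): return ray("scene",((u+.5)/6-.5+280,(v+.5)/6-.5+110),z)
f1,f2=T(445,68,.043),T(495,265,.043); b1,b2=T(92,145,.034),T(137,347,.034)
print(f1,f2,b1,b2)
print("w",np.linalg.norm(f1-f2),np.linalg.norm(b1-b2),"L",np.linalg.norm((f1+f2-b1-b2)[:2]/2))
c=(f1+f2+b1+b2)/4; ax=(f1+f2-b1-b2)[:2]; print("centre",c,"yaw",np.degrees(np.arctan2(ax[1],ax[0])), "yaw from widths",np.degrees(np.arctan2(*(f1-f2)[:2][::-1]))-90,np.degrees(np.arctan2(*(b1-b2)[:2][::-1]))-90)
# scene
f1,f2=S(290,62,.043),S(452,128,.043); b1,b2=S(135,265,.034),S(297,345,.034)
print(f1,f2,b1,b2); ax=(f1+f2-b1-b2)[:2]
print("scene c",(f1+f2+b1+b2)/4,"yaw",np.degrees(np.arctan2(ax[1],ax[0])),np.linalg.norm(ax)/2)
print("pad top",T(198,222,.039))
print("union",T(415,410,.04),"tape",T(243,460,.014))
E
```

```text
[ 0.56266174 -0.42007301  0.043     ] [ 0.48366622 -0.43377401  0.043     ] [ 0.53626017 -0.2803437   0.034     ] [ 0.45534935 -0.29400909  0.034     ]
w 0.08017486867113645 0.08205670472664073 L 0.1424000849340067
centre [ 0.50948437 -0.35704995  0.0385    ] yaw -78.92292943049348 yaw from widths -80.16049162701918 -80.41352876957708
[ 0.56014157 -0.42068762  0.043     ] [ 0.48359898 -0.43610962  0.043     ] [ 0.53707898 -0.28394045  0.034     ] [ 0.46048875 -0.29506439  0.034     ]
scene c [ 0.51032707 -0.35895052  0.0385    ] yaw -80.56294872347226 0.14080176750246673
pad top [ 0.50367048 -0.31970479  0.039     ]
union [ 0.42804232 -0.39939584  0.04      ] tape [ 0.4115417  -0.33716461  0.014     ]
```

```bash
python3 -m handwheel '[[0,0.038,-0.019,0,-0.14],[0,0.077,-0.039,0,-0.29],[0,0.115,-0.058,0,-0.43],[0,0.154,-0.078,0,-0.58],[0,0.192,-0.097,0,-0.72],[0,0.23,-0.116,0,-0.87],[0,0.269,-0.136,0,-1.01],[0,0.307,-0.155,0,-1.15],[0,0.346,-0.175,0,-1.3],[0,0.384,-0.194,0,-1.443],[0,0.384,-0.194,0,-1.443],[0,0.384,-0.194,0,-1.443]]' 20
python3 - <<'E'
from h import *
import cv2
o=get_obs();print(o['tool_pos'],o['tool_rot'],o['qpos'],o['force'])
p=camera_params("wrist");im=read_camera("wrist");cv2.imwrite("pics/w1.png",im);print(p)
import pickle;pickle.dump(p,open("w1.pkl","wb"))
cv2.imwrite("pics/s1.png",read_camera("scene"))
print("vise edge",ray("top",(302,235),.0),ray("top",(302,235),.1)); print("manifold",ray("top",(400,156),.0),ray("top",(400,120),.05),ray("top",(370,133),.07))
e=np.array([.177,-.984,0]);c=np.array([.51,-.358,0])
print("proj pad,lip",proj(p,c-.04*e+[0,0,.039]),proj(p,c-.013*e+[0,0,.0475]),proj(p,[o['tool_pos'][0],o['tool_pos'][1],o['tool_pos'][2]]))
E
```

```text
time_s: 1.3
tool_pos: [0.5039, -0.318, 0.1926]
tool_rot: [-180.0, -0.0, 100.3]
force: [-0.9, -0.5, -0.1]
grip_width: 0.0028
[ 0.5038861  -0.31801051  0.19264471] [-1.79955968e+02 -3.35907027e-02  1.00324693e+02] [ 52.92890807  13.75517245 -27.36433389  90.41906149   6.42800334
  77.44815535  35.155466  ] [-0.87127573 -0.51078137 -0.1262946 ]
{'camera_matrix': array([[310.76063033,   0.        , 253.36602048],
       [  0.        , 310.76063033, 186.00478266],
       [  0.        ,   0.        ,   1.        ]]), 'R': array([[ 0.98371961,  0.17970625, -0.00117897],
       [ 0.17449675, -0.95359277,  0.24538074],
       [ 0.04297219, -0.24159157, -0.96942607]]), 't': array([-0.43917722, -0.41961602,  0.2903798 ])}
vise edge [ 0.4299559  -0.21270589  0.        ] [ 0.42276955 -0.20345677  0.1       ]
manifold [ 0.62170861 -0.46479392  0.        ] [ 0.69860402 -0.45523586  0.05      ] [ 0.6613331  -0.37545916  0.07      ]
proj pad,lip [251.81512906 169.69044082] [251.73393672 194.73442957] [252.02802822 214.96451098]
```

View pics/w1.png

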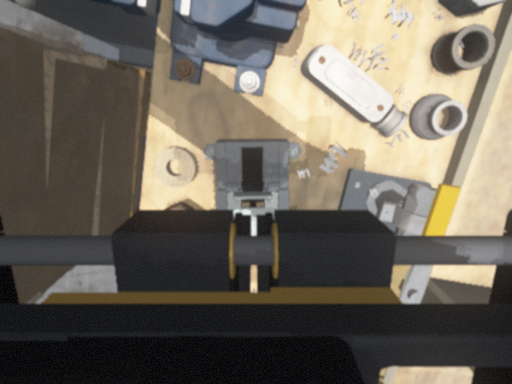

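View pics/s1.png

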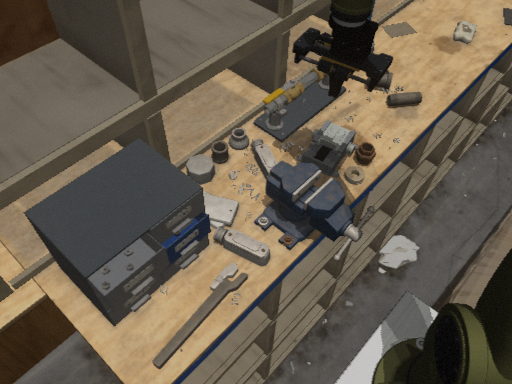

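```bash
python3 - <<'E'
import cv2
a=cv2.imread("pics/w1.png")[130:220,195:315]; cv2.imwrite("pics/wz.png",cv2.resize(a,None,fx=6,fy=6,interpolation=cv2.INTER_CUBIC))
E
```

```text
(no output)
```

View pics/wz.png

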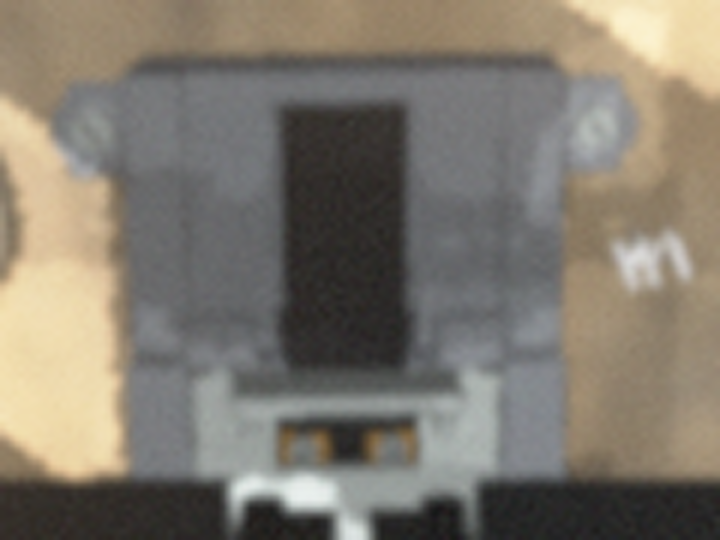

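```bash
python3 - <<'E'
from h import *
import pickle;p=pickle.load(open("w1.pkl","rb"))
def W(u,v,z): return ray("",((u+.5)/6-.5+195,(v+.5)/6-.5+130),z,p)
e=np.array([.177,-.984]);n=np.array([.984,.177]);c=np.array([.51,-.358])
for nm,a in dict(lip=(347,393,.0525),lipL=(235,400,.0525),lipR=(460,400,.0525),rearL=(130,70,.034),rearR=(558,70,.034),tongue0=(345,103,.036),tongueN=(346,350,.039),railL=(127,358,.043),railR=(568,358,.043),).items():
    x=W(*a)[:2]; print(nm,x.round(4),"box x,y mm",((x-c)@e*1e3).round(1),((x-c)@n*1e3).round(1))
x=np.array([.5039,-.318]);print("tcp",(x-c)@e,(x-c)@n)
E
```

```text
lip [ 0.5083 -0.3441] box x,y mm -14.0 0.8
lipL [ 0.4882 -0.3491] box x,y mm -12.6 -19.9
lipR [ 0.5291 -0.3416] box x,y mm -12.7 21.7
rearL [ 0.4581 -0.2949] box x,y mm -71.3 -39.9
rearR [ 0.5367 -0.2805] box x,y mm -71.5 40.0
tongue0 [ 0.4986 -0.2935] box x,y mm -65.5 0.2
tongueN [ 0.5072 -0.3395] box x,y mm -18.7 0.5
railL [ 0.4666 -0.3475] box x,y mm -18.1 -40.9
railR [ 0.5486 -0.3324] box x,y mm -18.3 42.5
tcp -0.04043969999999998 0.0010776000000000015
```

```bash
python3 -m handwheel '[[0,0,0,0.04,0],[0,0,0,0.08,0],[0,0,0,0.11,0],[0,0,0,0.13,0],[0,0,0,0.142,0],[0,0,0,0.146,0],[0,0,0,0.146,0],[0,0,0,0.146,0]]'
python3 - <<'E'
from h import *
import cv2
print(get_obs()['force'],get_obs()['tool_pos'])
cv2.imwrite("pics/w2.png",read_camera("wrist"))
E
```

```text
time_s: 2.2
tool_pos: [0.5042, -0.3201, 0.0485]
tool_rot: [179.9, 0.1, 100.2]
force: [-0.1, -0.7, 0.6]
grip_width: 0.0008
[-0.08404752 -0.71195153  0.57414776] [ 0.50419391 -0.32010839  0.04848766]
```

View pics/w2.png

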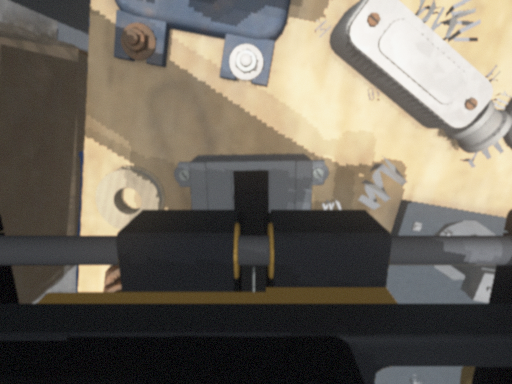

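```bash
python3 -m handwheel '[[0,0.001,0,0.004,0],[0,0.001,0,0.008,0],[0,0.001,0,0.01,0],[0,0.001,0,0.0115,0],[0,0.001,0,0.012,0],[0,0.001,0,0.0125,0],[0,0.001,0,0.0125,0]]'
python3 - <<'E'
from h import *
import cv2
print(get_obs()['force'],get_obs()['tool_pos'])
a=read_camera("top")[165:255,315:415]; cv2.imwrite("pics/t3.png",cv2.resize(a,None,fx=6,fy=6,interpolation=cv2.INTER_CUBIC))
a=read_camera("scene")[80:195,270:395]; cv2.imwrite("pics/s3.png",cv2.resize(a,None,fx=5,fy=5,interpolation=cv2.INTER_CUBIC))
E
```

```text
time_s: 2.95
tool_pos: [0.5033, -0.3183, 0.0346]
tool_rot: [-180.0, 0.0, 100.2]
force: [-0.3, 0.4, 0.1]
grip_width: 0.0006
[-0.34514083  0.44807558  0.05993666] [ 0.50328314 -0.31826406  0.03462691]
```

View pics/s3.png

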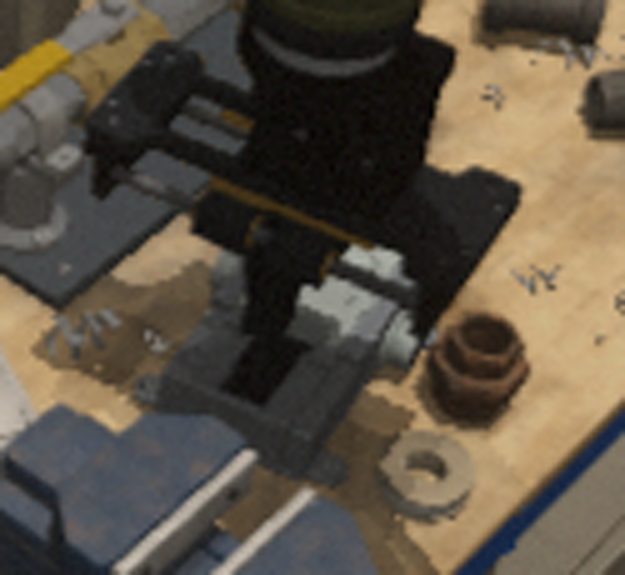

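```bash
python3 - <<'E'
from h import *
p=camera_params("scene")
c=np.array([.51,-.358,0]);e=np.array([.177,-.984,0]);n=np.array([.984,.177,0])
q=lambda X:((proj(p,X)-[270,80])*5).round()
o=get_obs();print(o['time_s'],o['tool_pos'],o['force'])
print("tcp",q(o['tool_pos']),"pad",q(c-.04*e+[0,0,.039]),"lip shut",q(c-.013*e+[0,0,.0475]),"lip kicked",q(c+[0,0,.0475]), "tongue",q(c-.0655*e+[0,0,.036]),q(c-.0187*e+[0,0,.039]))
for s in(-1,1): print("cover front corners shut/kicked",q(c+.071*e+s*.033*n+[0,0,.0375]),q(c+.084*e+s*.033*n+[0,0,.0375]))
E
```

```text
3.05 [ 0.50334682 -0.31830277  0.03472922] [ 0.50427476  0.07667934 -0.24364485]
tcp [255. 366.] pad [257. 360.] lip shut [284. 316.] lip kicked [296. 301.] tongue [233. 395.] [277. 334.]
cover front corners shut/kicked [410. 258.] [420. 244.]
cover front corners shut/kicked [297. 211.] [308. 197.]
```

View pics/t3.png

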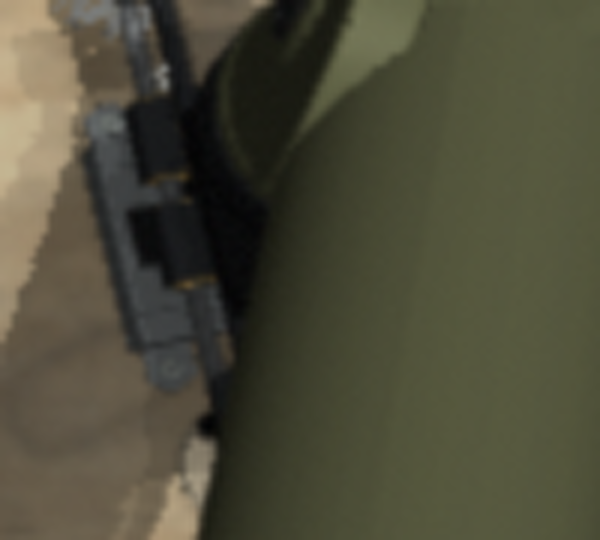

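```bash
python3 -m handwheel '[[0,0,0,0.0005,0],[0,0,0,0.001,0]]';  python3 -m handwheel '[[0,0,0,0.0005,0],[0,0,0,0.001,0]]'
```

```text
time_s: 3.25
tool_pos: [0.5033, -0.3183, 0.0337]
tool_rot: [180.0, 0.0, 100.2]
force: [2.1, -0.1, -0.3]
grip_width: 0.0007
time_s: 3.45
tool_pos: [0.5033, -0.3183, 0.0326]
tool_rot: [-180.0, 0.0, 100.2]
force: [0.7, 0.4, 0.7]
grip_width: 0.0001
```

```bash
python3 -m handwheel '[[0,0,0,0.0005,0],[0,0,0,0.001,0]]';  python3 -m handwheel '[[0,0,0,0.0005,0],[0,0,0,0.001,0]]'
python3 - <<'E'
from h import *
import cv2
print(get_obs()['force'],get_obs()['effort'])
a=read_camera("wrist")[130:310,150:360]; cv2.imwrite("pics/w4.png",cv2.resize(cv2.convertScaleAbs(a,alpha=2,beta=20),None,fx=3.3,fy=3.3,interpolation=cv2.INTER_CUBIC))
a=read_camera("scene")[120:180,305:365]; cv2.imwrite("pics/s4.png",cv2.resize(cv2.convertScaleAbs(a,alpha=2.5,beta=20),None,fx=9,fy=9,interpolation=cv2.INTER_CUBIC))
E
```

```text
time_s: 3.65
tool_pos: [0.5032, -0.3183, 0.0316]
tool_rot: [-180.0, 0.0, 100.2]
force: [-0.4, 0.1, -0.3]
grip_width: 0.0006
time_s: 3.85
tool_pos: [0.5033, -0.3183, 0.0306]
tool_rot: [-180.0, 0.0, 100.2]
force: [-0.7, -0.2, 0.2]
grip_width: 0.0005
[-0.70997517 -0.16461541  0.15068158] [ 7.58785405e-03 -4.51159859e+01 -4.72833306e+00 -2.71991336e+01
 -3.09303752e-02  8.25409102e-02  2.48590353e-03]
```

View pics/w4.png

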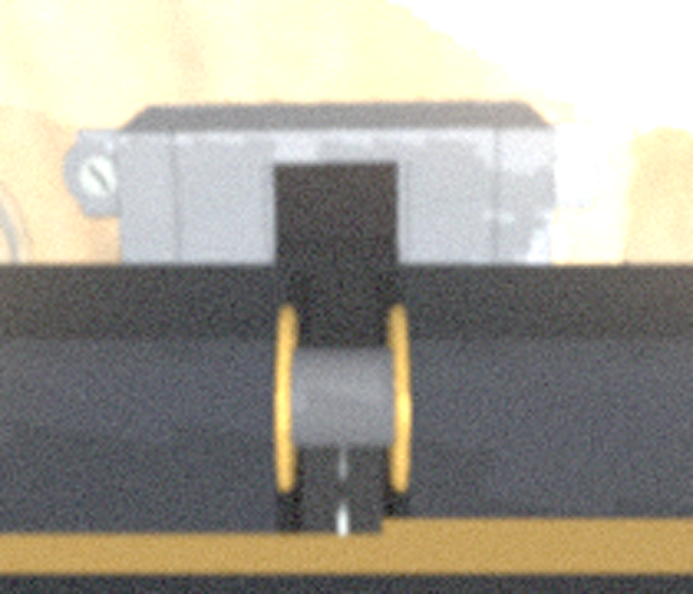

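View pics/s4.png

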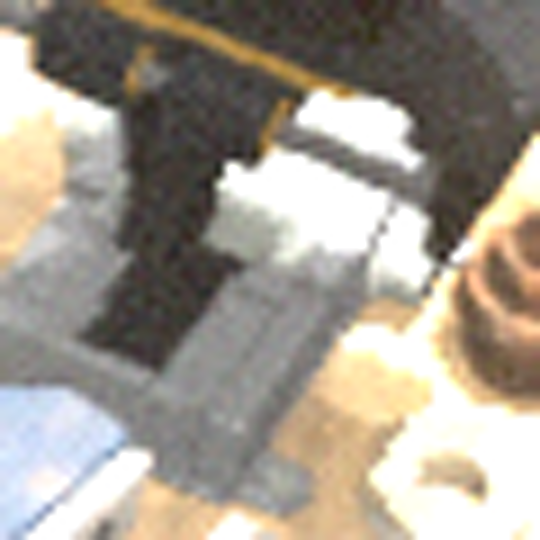

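```bash
python3 - <<'E'
from h import *
p=camera_params("scene")
c=np.array([.51,-.358,0]);e=np.array([.177,-.984,0]);n=np.array([.984,.177,0])
q=lambda X:((proj(p,X)-[305,120])*9+4).round()
for s in (0,.013):
    print(s,"lip near end top/bottom",q(c+(s-.013)*e-.022*n+[0,0,.0525]),q(c+(s-.013)*e-.022*n+[0,0,.0375]),"far",q(c+(s-.013)*e+.022*n+[0,0,.0525]))
for z in (.03,.035,.04,.045): print(z,q([.5033,-.3183,z]),[q(np.array([.5033,-.3183,z])+a*.0095*e+b*.012*n) for a in(-1,1) for b in (-1,1)])
print("railend",q(c-.013*e-.036*n+[0,0,.043]))
E
```

```text
0 lip near end top/bottom [274. 231.] [265. 268.] far [133. 169.]
0.013 lip near end top/bottom [294. 203.] [285. 241.] far [154. 142.]
0.03 [146. 314.] [array([169., 352.]), array([ 93., 317.]), array([200., 310.]), array([124., 276.])]
0.035 [149. 301.] [array([171., 340.]), array([ 95., 305.]), array([202., 298.]), array([126., 264.])]
0.04 [151. 289.] [array([174., 327.]), array([ 97., 292.]), array([205., 286.]), array([129., 251.])]
0.045 [154. 277.] [array([176., 315.]), array([100., 280.]), array([207., 273.]), array([131., 239.])]
railend [313. 275.]
```

```bash
python3 - <<'E'
from h import *
import cv2
p=camera_params("scene")
q=proj(p,[.5039,-.318,.1926]);print(q,proj(p,[.5039,-.318,.2026]))
x,y=int(q[0])-35,int(q[1])-40
a=cv2.imread("pics/s1.png")[y:y+70,x:x+70];a=cv2.resize(cv2.convertScaleAbs(a,alpha=2,beta=20),None,fx=8,fy=8,interpolation=cv2.INTER_CUBIC)
cv2.circle(a,tuple(int(v) for v in ((q-[x,y])*8+4)),3,(0,0,255),-1);cv2.imwrite("pics/s1z.png",a)
E
```

```text
[330.26294425 104.89530134] [330.94101812 101.44475217]
```

View pics/s1z.png

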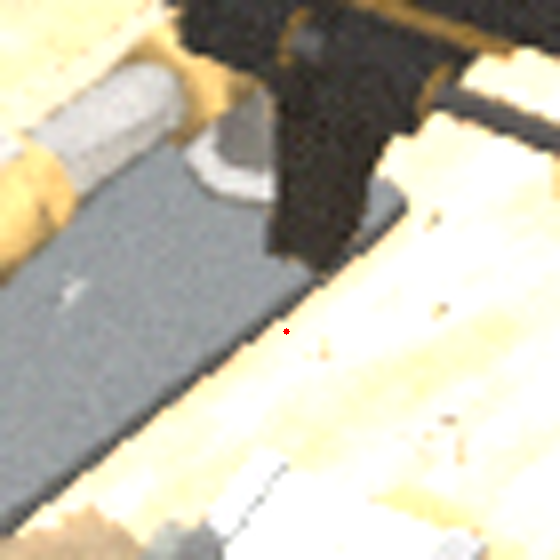

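```bash
python3 -m handwheel '[[0,0,0,0.002,0],[0,0,0,0.004,0],[0,0,0,0.006,0],[0,0,0,0.008,0],[0,0,0,0.008,0]]'; python3 -m handwheel '[[0,0,0,0.001,0],[0,0,0,0.002,0],[0,0,0,0.003,0],[0,0,0,0.004,0],[0,0,0,0.004,0]]'
```

```text
time_s: 4.45
tool_pos: [0.503, -0.3181, 0.0222]
tool_rot: [-180.0, -0.0, 100.2]
force: [-0.1, -0.3, 0.1]
grip_width: 0.0004
time_s: 4.95
tool_pos: [0.5032, -0.3182, 0.0185]
tool_rot: [-180.0, -0.0, 100.2]
force: [-0.2, -0.2, 1.0]
grip_width: 0.0002
```

```bash
for i in 1 2 3; do :; done; python3 -m handwheel '[[0,0,0,0.001,0],[0,0,0,0.002,0],[0,0,0,0.003,0],[0,0,0,0.003,0]]'; python3 -m handwheel '[[0,0,0,0.001,0],[0,0,0,0.002,0],[0,0,0,0.002,0]]'
python3 - <<'E'
from h import *
import cv2
print(get_obs()['force'],get_obs()['tool_pos'])
a=read_camera("scene")[120:180,305:365]; cv2.imwrite("pics/s5.png",cv2.resize(cv2.convertScaleAbs(a,alpha=2.5,beta=20),None,fx=9,fy=9,interpolation=cv2.INTER_CUBIC))
E
```

```text
time_s: 5.35
tool_pos: [0.5031, -0.3182, 0.0155]
tool_rot: [-180.0, -0.0, 100.2]
force: [0.4, 0.5, 0.8]
grip_width: 0.0005
time_s: 5.65
tool_pos: [0.5031, -0.3182, 0.0134]
tool_rot: [-180.0, -0.0, 100.2]
force: [0.4, -0.3, -0.0]
grip_width: 0.0007
[ 0.43113165 -0.31074332 -0.00331213] [ 0.50314766 -0.31821295  0.0134384 ]
```

View pics/s5.png

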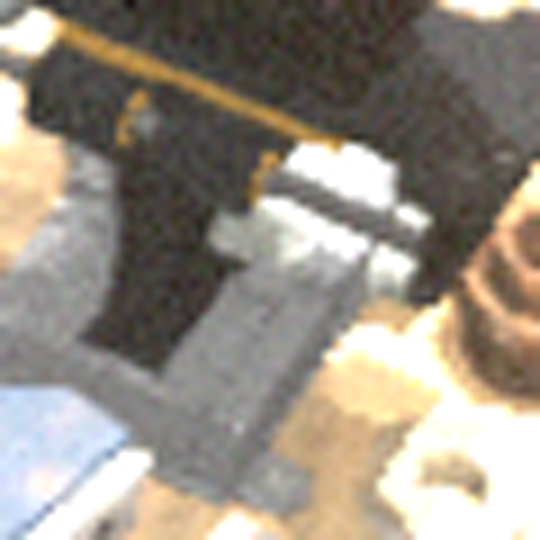

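```bash
python3 -m handwheel '[[0,0,0,0.001,0],[0,0,0,0.002,0],[0,0,0,0.002,0]]'; python3 -m handwheel '[[0,0,0,0.001,0],[0,0,0,0.002,0],[0,0,0,0.002,0]]'
```

```text
time_s: 6.0
tool_pos: [0.5031, -0.3182, 0.0115]
tool_rot: [-180.0, -0.0, 100.2]
force: [-0.1, -0.1, 0.5]
grip_width: 0.0003
time_s: 6.3
tool_pos: [0.5031, -0.3182, 0.0095]
tool_rot: [-180.0, -0.0, 100.2]
force: [-0.4, -0.9, -0.1]
grip_width: 0.0006
```

```bash
python3 -m handwheel '[[0,0,0,0.001,0],[0,0,0,0.001,0]]';python3 -m handwheel '[[0,0,0,0.001,0],[0,0,0,0.001,0]]'; python3 - <<'E'
from h import *
import cv2
print(get_obs()['force'],get_obs()['tool_pos'])
a=read_camera("scene")[120:180,305:365]; cv2.imwrite("pics/s6.png",cv2.resize(cv2.convertScaleAbs(a,alpha=5,beta=-30),None,fx=9,fy=9,interpolation=cv2.INTER_CUBIC))
E
```

```text
time_s: 6.5
tool_pos: [0.5033, -0.3183, 0.0093]
tool_rot: [-180.0, 0.0, 100.2]
force: [-1.9, 0.9, 4.2]
grip_width: 0.0009
time_s: 6.7
tool_pos: [0.5033, -0.3184, 0.0088]
tool_rot: [-180.0, 0.0, 100.2]
force: [-2.7, 2.2, 7.1]
grip_width: 0.0006
[-2.70413959  2.21902232  7.07042862] [ 0.50331132 -0.3184229   0.00882292]
```

View pics/s6.png

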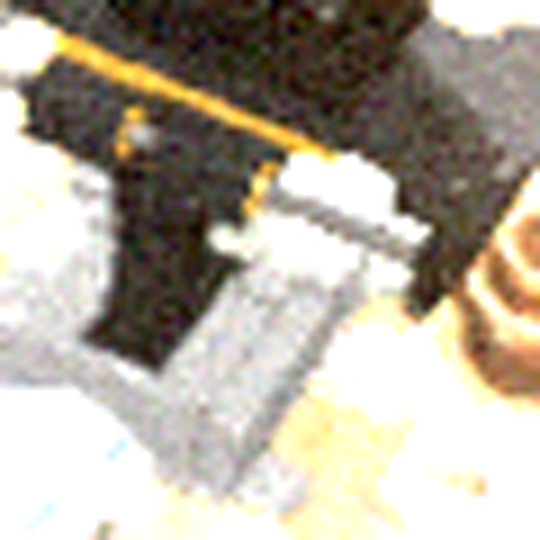

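```bash
python3 -m handwheel '[[0,0,0,0.001,0],[0,0,0,0.001,0]]';python3 -m handwheel '[[0,0,0,0.001,0],[0,0,0,0.001,0]]'
```

```text
time_s: 6.95
tool_pos: [0.5034, -0.3185, 0.0081]
tool_rot: [-180.0, 0.0, 100.2]
force: [-3.4, 1.2, 9.0]
grip_width: 0.0006
time_s: 7.15
tool_pos: [0.5035, -0.3187, 0.0067]
tool_rot: [180.0, 0.1, 100.2]
force: [-1.9, 0.1, 6.8]
grip_width: 0.0005
```

```bash
python3 -m handwheel '[[0,0,0,0.001,0],[0,0,0,0.001,0]]'; python3 - <<'E'
from h import *
import cv2
print(get_obs()['force'],get_obs()['tool_pos'])
a=read_camera("scene")[110:190,295:395]; cv2.imwrite("pics/s7.png",cv2.resize(cv2.convertScaleAbs(a,alpha=2,beta=10),None,fx=6,fy=6,interpolation=cv2.INTER_CUBIC))
E
```

```text
time_s: 7.35
tool_pos: [0.5035, -0.3188, 0.0059]
tool_rot: [180.0, 0.1, 100.2]
force: [-3.1, 0.5, 7.3]
grip_width: 0.0003
[-3.12381424  0.46368415  7.3019792 ] [ 0.50351522 -0.3187652   0.00593426]
```

View pics/s7.png

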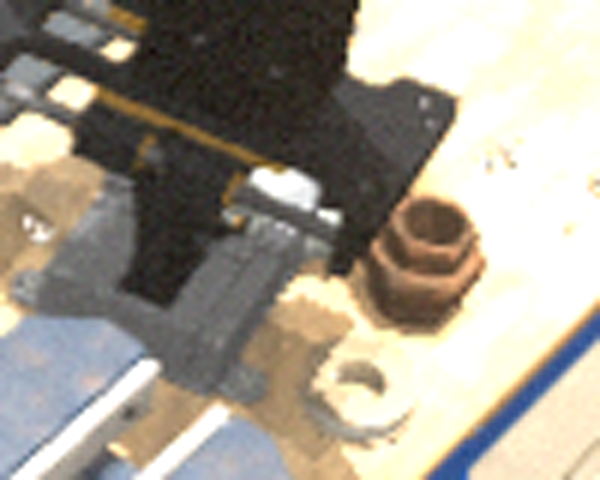

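```bash
python3 -m handwheel '[[0,0,0,-0.004,0],[0,0,0,-0.008,0],[0,0,0,-0.011,0],[0,0,0,-0.011,0],[0,0,0,-0.011,0]]'; python3 - <<'E'
from h import *
import cv2
print(get_obs()['force'],get_obs()['tool_pos'])
c=np.array([.51,-.358]);e=np.array([.177,-.984]);n=np.array([.984,.177]);x=get_obs()['tool_pos'][:2];print((x-c)@e,(x-c)@n)
a=read_camera("scene")[100:190,285:385]; cv2.imwrite("pics/s8.png",cv2.resize(cv2.convertScaleAbs(a,alpha=2,beta=10),None,fx=6,fy=6,interpolation=cv2.INTER_CUBIC))
E
```

```text
time_s: 7.9
tool_pos: [0.5032, -0.3183, 0.0155]
tool_rot: [-180.0, 0.0, 100.2]
force: [-0.9, 0.3, 0.6]
grip_width: 0.0003
[-0.94436394  0.26262311  0.64334888] [ 0.50317481 -0.31827227  0.0154744 ]
-0.04030014159946817 0.0003158182612057337
```

View pics/s8.png

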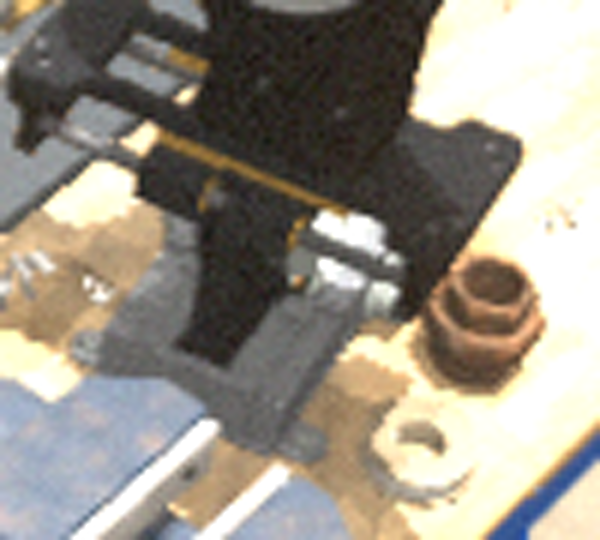

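```bash
python3 -m handwheel '[[0,-0.006,0,-0.002,0],[0,-0.014,0,-0.002,0],[0,-0.022,0,-0.002,0],[0,-0.027,0,-0.002,0],[0,-0.032,0,-0.002,0],[0,-0.038,0,-0.002,0],[0,-0.044,0,-0.002,0],[0,-0.05,0,-0.002,0],[0,-0.05,0,-0.002,0]]'; python3 - <<'E'
from h import *
import cv2
print(get_obs()['force'],get_obs()['tool_pos'])
a=read_camera("scene")[80:190,275:395]; cv2.imwrite("pics/s9.png",cv2.resize(cv2.convertScaleAbs(a,alpha=2,beta=10),None,fx=5,fy=5,interpolation=cv2.INTER_CUBIC))
E
```

```text
time_s: 8.85
tool_pos: [0.512, -0.3689, 0.0176]
tool_rot: [-180.0, 0.0, 100.1]
force: [-0.2, -0.4, 0.6]
grip_width: 0.0004
[-0.21330908 -0.40142347  0.63437575] [ 0.51197614 -0.36888135  0.01756759]
```

View pics/s9.png

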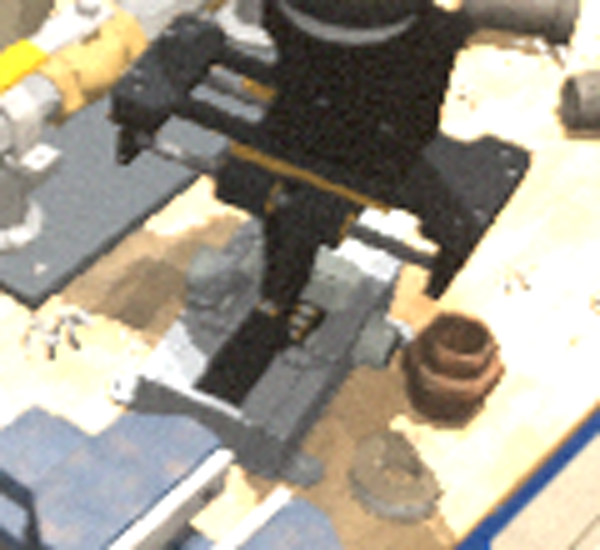

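```bash
python3 -m handwheel '[[0,-0.007,0,0,0],[0,-0.014,0,0,0],[0,-0.021,0,0,0],[0,-0.028,0,0,0],[0,-0.035,0,0,0],[0,-0.042,0,0,0],[0,-0.049,0,0,0],[0,-0.056,0,0,0],[0,-0.063,0,0,0],[0,-0.07,0,0,0],[0,-0.077,0,0,0],[0,-0.082,0,0,0],[0,-0.082,0,0,0]]'; python3 - <<'E'
from h import *
import cv2
print(get_obs()['force'],get_obs()['tool_pos'])
a=read_camera("scene")[60:180,285:415]; cv2.imwrite("pics/s10.png",cv2.resize(cv2.convertScaleAbs(a,alpha=2,beta=10),None,fx=5,fy=5,interpolation=cv2.INTER_CUBIC))
E
```

```text
time_s: 10.2
tool_pos: [0.5264, -0.4495, 0.0176]
tool_rot: [-180.0, 0.0, 100.1]
force: [0.1, 0.2, -0.1]
grip_width: -0.0001
[ 0.13256923  0.22643232 -0.06510489] [ 0.52635042 -0.44949578  0.01761266]
```

View pics/s10.png

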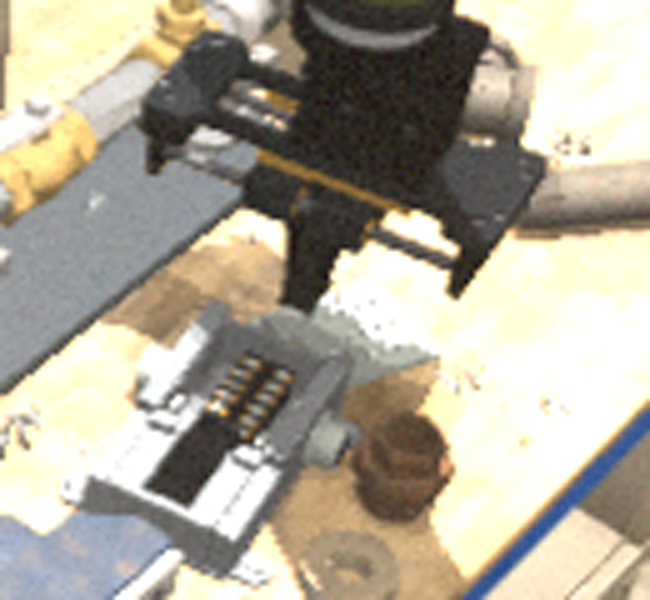

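```bash
python3 -m handwheel '[[0,0,0,-0.02,0],[0,0,0,-0.06,0],[0,0,0,-0.1,0],[0,0,0,-0.14,0],[0,0,0,-0.17,0],[0,-0.05,0,-0.17,0],[0,-0.1,0,-0.17,0],[0,-0.15,0,-0.17,0],[0,-0.2,0,-0.17,0],[0,-0.2,0,-0.17,0],[0,-0.2,0,-0.17,0]]'; python3 - <<'E'
from h import *
import cv2
print(get_obs()['force'],get_obs()['tool_pos'])
a=read_camera("scene")[90:190,285:405]; cv2.imwrite("pics/s11.png",cv2.resize(a,None,fx=6,fy=6,interpolation=cv2.INTER_CUBIC))
a=read_camera("top")[140:260,315:445]; cv2.imwrite("pics/t11.png",cv2.resize(a,None,fx=5,fy=5,interpolation=cv2.INTER_CUBIC))
E
```

```text
time_s: 11.35
tool_pos: [0.5617, -0.6451, 0.1831]
tool_rot: [-179.9, -0.3, 100.1]
force: [0.2, 0.3, -0.1]
grip_width: 0.0002
[ 0.16628269  0.28202005 -0.08195788] [ 0.56171681 -0.64514634  0.18310483]
```

View pics/s11.png

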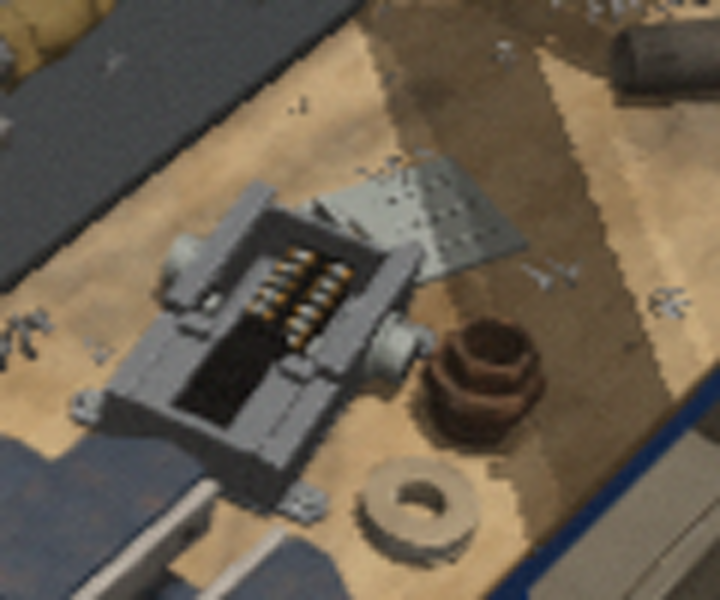

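View pics/t11.png

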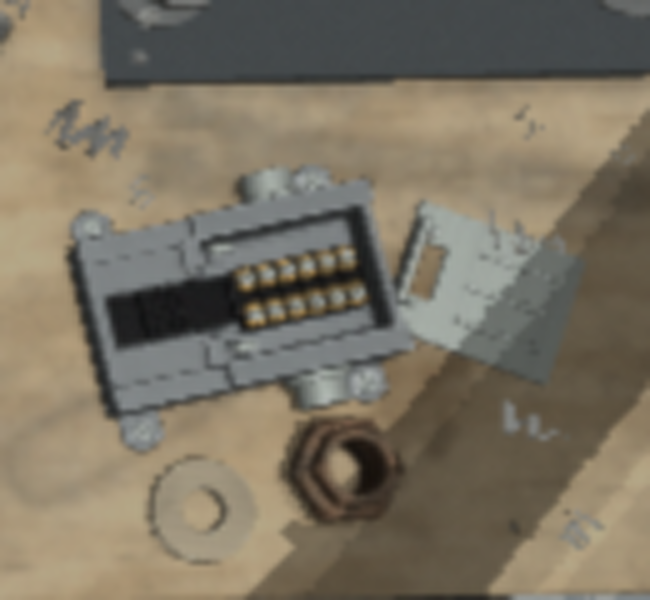

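```bash
python3 - <<'E'
from h import *
def T(u,v,z): return ray("top",((u+.5)/5-.5+315,(v+.5)/5-.5+140),z)
def S(u,v,z): return ray("scene",((u+.5)/6-.5+285,(v+.5)/6-.5+90),z)
c=np.array([.51,-.358]);e=np.array([.177,-.984]);n=np.array([.984,.177])
z=.0035
P=[T(583,262,z),T(545,383,z),T(411,336,z),T(423,203,z+.015),]
Q=[S(447,157,z),S(527,243,z),S(420,282,z)]
for x in P+Q: print(x.round(4),((x[:2]-c)@e).round(4),((x[:2]-c)@n).round(4))
d=lambda a,b:round(float(np.linalg.norm((a-b)[:2])),4)
print(d(P[0],P[1]),d(P[1],P[2]),d(P[0],P[3]),d(Q[0],Q[1]),d(Q[1],Q[2]))
E
```

```text
[ 0.5283 -0.5328  0.0035] 0.1752 -0.0129
[ 0.4692 -0.509   0.0035] 0.1413 -0.0669
[ 0.4935 -0.4459  0.0035] 0.0836 -0.0318
[ 0.5565 -0.452   0.0185] 0.1007 0.0292
[ 0.5284 -0.5344  0.0035] 0.1768 -0.0131
[ 0.4686 -0.5116  0.0035] 0.1438 -0.0679
[ 0.4896 -0.4566  0.0035] 0.0934 -0.0375
0.0637 0.0676 0.0856 0.064 0.0589
```

```bash
python3 - <<'E'
from h import *
import cv2,pickle
p=camera_params("wrist");pickle.dump(p,open("w12.pkl","wb"));a=read_camera("wrist")
cv2.imwrite("pics/w12.png",a)
print(proj(p,[.51,-.48,0]))
E
```

```text
[231.79154717  11.85325626]
```

View pics/w12.png

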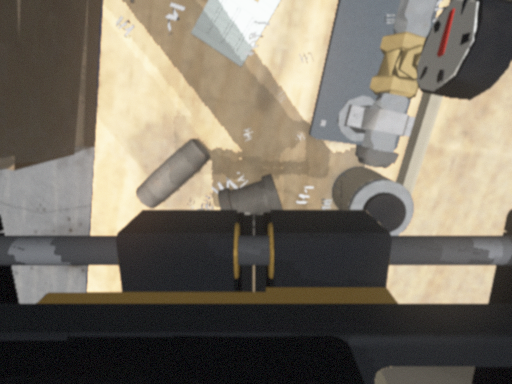

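```bash
python3 -m handwheel '[[0,0.04,0,0,0],[0,0.08,0,0,0],[0,0.1,0,0,0],[0,0.1,0,0,0],[0,0.1,0,0,0]]'; python3 - <<'E'
from h import *
import cv2,pickle
p=camera_params("wrist");pickle.dump(p,open("w13.pkl","wb"));a=read_camera("wrist")
c=np.array([.51,-.358,0]);q=proj(p,[.51,-.46,0]);print(q)
y=max(int(q[1])-65,0);x=int(q[0])-70;print(x,y)
a=a[y:y+130,x:x+140];cv2.imwrite("pics/w13.png",cv2.resize(a,None,fx=4.5,fy=4.5,interpolation=cv2.INTER_CUBIC))
E
```

```text
time_s: 12.0
tool_pos: [0.5446, -0.5458, 0.1909]
tool_rot: [179.9, 0.2, 100.3]
force: [0.2, -1.1, -0.3]
grip_width: 0.0005
[236.63360422  86.53019726]
166 21
```

View pics/w13.png

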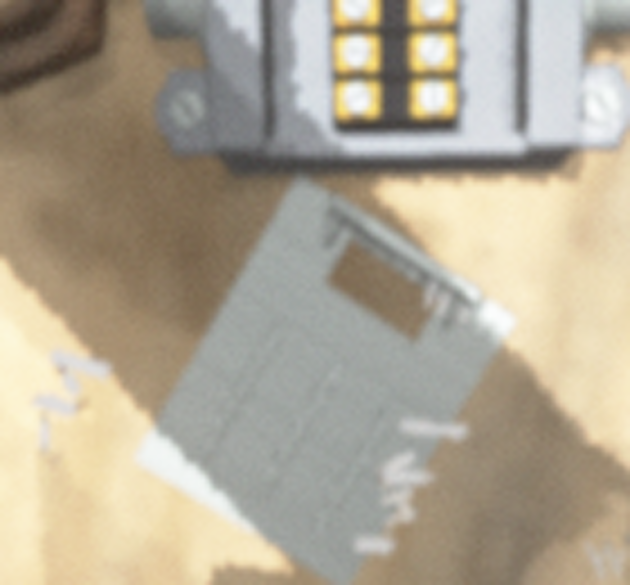

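```bash
python3 - <<'E'
from h import *
import pickle
p=pickle.load(open("w13.pkl","rb"));z=.0035
W=lambda u,v:ray("",((u+.5)/4.5-.5+166,(v+.5)/4.5-.5+21),z,p)
P=[W(300,178),W(515,320),W(348,585),W(137,455)]
c=np.array([.51,-.358]);e=np.array([.177,-.984]);n=np.array([.984,.177])
for x in P: print(x.round(4),((x[:2]-c)@e).round(4),((x[:2]-c)@n).round(4))
print([round(float(np.linalg.norm(P[i]-P[(i+1)%4])),4) for i in range(4)],np.linalg.norm(P[0]-P[2]),np.linalg.norm(P[1]-P[3]))
E
```

```text
[ 0.5006 -0.4328  0.0035] 0.072 -0.0225
[ 0.561  -0.4568  0.0035] 0.1062 0.0327
[ 0.5302 -0.5324  0.0035] 0.1752 -0.011
[ 0.4692 -0.5084  0.0035] 0.1407 -0.0668
[0.065, 0.0817, 0.0656, 0.0818] 0.10392624184198944 0.10528429598314634
```

```bash
python3 -c "
from cell import *
print(get_obs()['time_s'],get_obs()['force'],sign_off())"
```

```text
the job is handed in; nothing more can be done
12.05 [-0.82694509 -0.2547297  -0.33088736] None
```

The box is open and the job was handed in at 12.05 s. I pressed the snap tab until the cover sprang loose, then pushed it by its lip off the open end. It now lies flat on the bench there.

**Forces:** the press peaked at about 9 N. In the readings after each push call, the force was within noise.

**Last checks:**
- **Cover:** in the last wrist view its four corners, taken at the height of the cover's top face when flat, form a rectangle of about 65 x 82 mm, against the 66 x 84 mm given. The front corners agree with the top view to about 2 mm. The nearest corner lies at box x of about 72 mm, so it is only about 1 mm from the box end and may be touching it.
- **Surroundings:** the terminals are exposed, and the union and tape roll have not moved by more than about 1 pixel in the top view. I did not re-measure the fittings further away, but the arm never pushed near them. The arm ended well above everything, with the force reading within noise.

**What disagreed:** the closed fingertips sit about 30 mm higher than the reported TCP. The first press, aimed by the reported height, therefore met nothing. I saw the offset in the scene view, and contact came at a reported height of 9 mm for the 39 mm pad. I used that correction for the lip push.

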